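# Fit the second lifting handle to a plaster casting mould

## Robot

A 6-joint arm with a two-finger parallel gripper is mounted at the origin on the work surface. World frame = base frame: x ahead of the robot, y to its left, z up, the work surface at z = 0. Lengths are in m, angles in rad, forces in N, time in s.
With the tool pointing down it reaches from about 0.3 to 0.775 m from the base axis. Payload 14.6 kg.
Tool frame: the origin (TCP) lies on the centre line of the jaws, within the pads' length; the fingertips stand 14 mm ahead of it and the grasp point (between the pads) lies 5 mm behind it; x points along the fingers, y is the direction in which the jaws open and shut, and the axes are right-handed (so a half turn about x gives the same grasp; the last joint's range is limited). The gripper opens to 94 mm and grips with 3 to 60 N. Pads are 16 mm wide; open, the fingers measure 119 mm over their backs; the gripper's body (75 mm by 177 mm) begins 78 mm behind the grasp point.
Start: joints at [1.199, 0.3, 1.521, -0, 1.321, -0.067], TCP at [0.165, 0.525, 0.219] pointing down, gripper open.
Joint ranges: [-3.03, 3.03], [-0.79, 2.21], [0.23, 2.52], [-1.04, 4.18], [0, 3.07], [-2.55, 2.55]. Speed limits (rad/s): [2.22, 2.22, 2.57, 3.14, 3.14, 3.14].

## Interface

Orientations are given as [roll, pitch, yaw] about the fixed x, y, z axes, in that order (R = Rz(yaw) Ry(pitch) Rx(roll)).
In Python, from station import * gives the robot as it stands. The module is installed in compiled form; this text tells all that it offers.
- The arm moves only by the shell command python3 -m handwheel 'ROWS' [FORCE]. ROWS is JSON, a list of rows, each a list of 3 entries, a list of its own where there are three numbers: the shift along the tool's x, y, z in mm, then the turn about the tool's x in rad, then the gripper command: -1 is fully open, 1 is shut, values between are in proportion. In form: [[[dx, dy, dz], spin, gripper], ...]. A call has exactly 5 rows; each row is the pose to reach, as a shift and turn from the pose measured when the call began, along the tool's axes at that moment; what a row does not reach only later rows make up. A row lasts 1/10 s, in which the tool goes at most 50 mm and 8.59 degrees, less where a joint would pass 70% of its speed; a pose out of reach is approached as far as the arm can. A call with a gripper value outside its range is refused whole. The fingers move at their own pace and stop on an object; FORCE is the grip in N (left out, the last holds). Time passes only in rows, so rows that repeat a pose let the fingers close, or fill a call up. It gives the time, the measured TCP pose, the force and the opening at its end, in the units of the state.
- get_obs(): the state, without advancing time (a new reading comes with each control period).
- camera(name): name is "scene" or "side" or "wrist"; returns (picture, depth): 384x512x3 uint8, blue, green, red; 384x512 float32, m along the optical axis (not along the pixel's ray), 0 where there is no reading.
- camera_info(name): a dict with "fx", "fy", "cx", "cy" (pixels), "extrinsics" (4x4, takes a point from camera to world coordinates). Camera axes: x right, y down, z forward; pixel columns grow to the right and rows downward; lengths in m; the calibration is good to about 2 mm. The wrist camera is an equidistant fisheye: a pixel r from the principal point sees the ray r / f radians off the axis. A picture is of the moment at which its call begins: read the wrist's pose just before it. camera_info takes no time and is no camera call; for the wrist camera it gives the pose at the moment of the call.
- hand_in(): hands the job in, once; it reports no verdict.
The state is a dict: "time_s": time; "qpos": joint angles; "joint_vel": joint speeds; "tau": joint torques, N m; "ee_pos": TCP position; "eef_rot": TCP orientation; "force": force on the tool from outside, world axes, zero at the start; "moment": the same for the moment, N m; "grip_width": finger opening in m.
Only numpy, scipy, OpenCV 4.12 (cv2) and the standard library are available. Lean on these libraries where they do the work, as an engineer would, in place of code of your own. Each camera call takes 0.05 s, during which the arm holds its last target. There are 200 camera calls.

## Task

The plaster casting mould has two lifting sockets and only one has its screw-in handle. Take the loose handle out of the wooden block, start its thread squarely in the insert at the bottom of the empty socket by feel, and turn it clockwise until its collar sits down on the plaster all round; then let go. Never force it or let it cross-thread, keep it upright, and leave the pots alone.

Things in the scene. Friction and masses are not known exactly. Their poses are not given: they have to be found in the camera images.
- handle_grip (a point): Loose screw-in lifting handle, bare metal, 0.28 kg, 130 mm tall. This point is on its axis, 110 mm above its lower end, in the flat grip plate: 64 mm wide along own x, 12 thick along y, 44 tall, top 20 mm above this point. Own z is the screw axis, up. Under the plate is a round collar, 52 mm across, 6 thick, its underside 30 mm below this point. Below that the shank is 80 mm long.
- handle_nose (a point): Centre of the flat lower end of the handle, 110 mm below handle_grip. The shank is 17 mm across; its lowest 6 mm are a plain nose with a blunt flat end, its edge just broken; above it 17 mm carry a right-hand two-start round thread, 23 mm over the crests, 14 mm a turn. In the thread, a sideways push at the grip plate is felt about six times as hard.
- well (a point): Centre of the mouth of the empty socket, in the mould's flat top, 105 mm above the table. The socket is a grey-lined round hole, 36 mm across, straight down 62 mm. Axes as mould. The handle is home when its collar lies on the plaster, its lower end 80 mm below this point.
- socket_floor (a point): Centre of the socket's floor, 62 mm below well. There, filling the bottom, is the steel insert's flat flange with a 24.5 mm hole that holds the thread (19.5 mm free between ridges that begin flush with the flange). Cast in by hand: fixed, upright, but its axis is 4 to 5.5 mm off this point in any direction, its thread starts at any angle; neither is measured.
- mould: White plaster, fixed: 146 x 238 (own y) x 105 mm; origin under its centre. Empty socket 75 mm towards own -y; a like handle fixed in the other, 75 mm towards +y, top 50 mm above the plaster; a plain pouring hole between, 40 mm across. Stood in the insert the handle rests 4 to 11 mm short of home: 0.3 to 0.8 turn clockwise from above. Over 40 N on the mould before the collar is down is forcing.
- block: Beech block that stays put, 76 x 76 mm, 90 mm tall, origin under its centre. The handle stands in a hole 26 mm across in the middle of its top, its collar resting on the block's top, and comes out straight up.
- bowl: Brown clay bowl, 100 mm across, 58 mm tall; origin under its centre. Leave alone.
- pot: Brown clay pot, 90 mm across, 66 mm tall; origin under its centre. Leave alone.
- tumbler: Brown clay tumbler, 72 mm across, 85 mm tall; origin under its centre. Leave alone.
Mind the look-alikes: they are no part of the job. Of the things that look like the part that bears handle_grip, the smallest one is meant.

How it is judged:
By the outcome, as a careful person would: the job done as asked, in the order asked, and still so for the second after the job is handed in, with the robot touching nothing.
It also fails if it takes over 72 s, if anything falls off the work surface, if the arm or the gripper's body presses on something with over 40 N, if the wrist force passes 120 N, or if a joint passes its speed limit or range.

## Working session

There is one attempt and no reset: what is moved stays moved. The work goes in short steps, Python scripts to look and compute and a shell command to move; the robot and the scene stay as the last step left them, time stands still between calls to the robot, and variables do not carry over. Pictures are saved under pics/ and viewed, about 8 in all and at most 12, crops included, and the job is handed in when it is done.

```bash
mkdir -p pics
python3 - <<'E'
from station import *
import cv2,numpy as np
o=get_obs();print({k:np.round(v,3).tolist() for k,v in o.items()})
for n in("scene","side"):
    p,d=camera(n);cv2.imwrite(f"pics/{n}0.png",p);np.save(f"{n}0.npy",d)
    i=camera_info(n);print(n,i["fx"],i["cx"],i["cy"],np.round(i["extrinsics"],3).tolist())
a=cv2.imread("pics/scene0.png");b=cv2.imread("pics/side0.png")
E
```

```text
{'time_s': 0.0, 'qpos': [1.199, 0.3, 1.522, 0.0, 1.321, -0.067], 'joint_vel': [0.001, -0.001, 0.0, 0.001, 0.001, -0.001], 'tau': [0.0, -53.181, -35.274, 0.071, 0.024, -0.0], 'ee_pos': [0.165, 0.524, 0.219], 'eef_rot': [-1.652, 1.57, -1.957], 'force': [0.337, -0.294, 0.936], 'moment': [0.037, 0.004, -0.052], 'grip_width': 0.094}
scene 392.0765135646105 256.9141417457345 190.20777665610092 [[-0.277, 0.782, -0.559, 1.088], [0.961, 0.228, -0.157, 0.089], [0.005, -0.58, -0.814, 0.825], [0.0, 0.0, 0.0, 1.0]]
side 347.94157766841727 246.24144352048148 190.29494396525703 [[0.979, -0.121, 0.161, 0.473], [-0.201, -0.615, 0.763, -0.664], [0.007, -0.779, -0.626, 0.634], [0.0, 0.0, 0.0, 1.0]]
```

View pics/scene0.png

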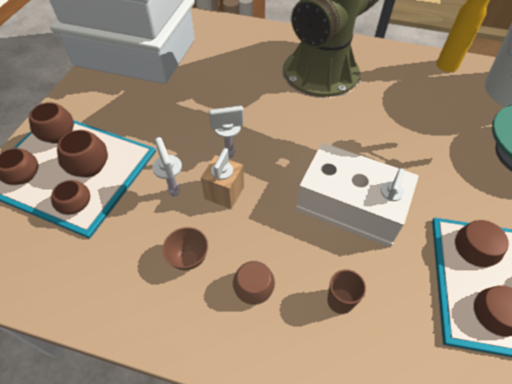

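View pics/side0.png

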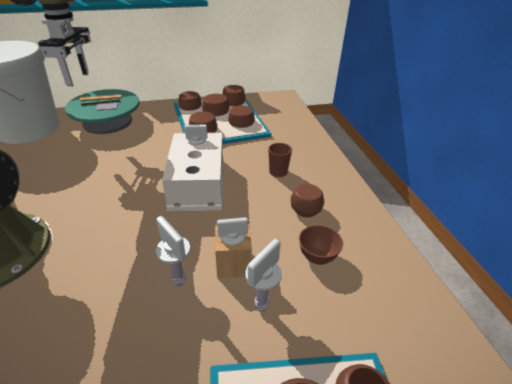

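Scene view: the block with its handle is at about (222,170), with larger look-alike handles at (168,165) and (228,120). The mould is at (357,190), with the empty socket at (329,170), the pouring hole at (360,180) and the fixed handle at (396,188). Side view: block handle (233,230), socket (192,170), pouring hole (195,154).

```bash
cat > h.py <<'E'
import cv2,numpy as np
from station import *
def cloud(n,d):
    i=camera_info(n);v,u=np.indices(d.shape)
    P=np.stack([(u-i["cx"])/i["fx"]*d,(v-i["cy"])/i["fy"]*d,d,np.ones_like(d)],-1)
    return (P@np.array(i["extrinsics"]).T)[...,:3]
def ray(n,uv,z):
    i=camera_info(n);E=np.array(i["extrinsics"]);r=E[:3,:3]@[(uv[0]-i["cx"])/i["fx"],(uv[1]-i["cy"])/i["fy"],1]
    return E[:3,3]+r*(z-E[2,3])/r[2]
E
python3 - <<'E'
from h import *
seeds={"scene":((222,165),(345,190),[(329,170),(360,180)]),"side":((233,228),(180,175),[(192,170),(195,154)])}
for n,(hs,ms,holes) in seeds.items():
    img=cv2.imread(f"pics/{n}0.png");d=np.load(f"{n}0.npy");C=cloud(n,d);ok=d>0
    print(n,"holes z=.105",[np.round(ray(n,h,.105)[:2],4).tolist() for h in holes])
    top=ok&(abs(C[...,2]-.105)<.004)
    g=img.min(2)
    w=ok&(abs(C[...,2]-.105)<.006)&(g>130)
    nn,lab,st,cen=cv2.connectedComponentsWithStats(w.astype(np.uint8))
    k=1+np.argmax(st[1:,4]);m=(lab==k)
    X=C[m][:,:2].astype(np.float32);print("mould",len(X),cv2.minAreaRect(X*1000),np.median(C[m][:,2]))
    # dark holes inside mould top
    hull=cv2.fillConvexPoly(np.zeros(d.shape,np.uint8),cv2.convexHull(np.argwhere(m)[:,::-1].astype(np.int32)),1)
    hm=(hull>0)&(g<110)
    nn,lab,st,cen=cv2.connectedComponentsWithStats(hm.astype(np.uint8))
    for j in range(1,nn):
        if st[j,4]>25: 
            c,_=cv2.findContours((lab==j).astype(np.uint8),0,1);e=cv2.fitEllipse(c[0]) if len(c[0])>4 else 0
            print("hole",st[j].tolist(),cen[j].round(1),ray(n,cen[j],.105).round(4),e)
    c0=ray(n,hs,.12)[:2]
    near=ok&(np.hypot(C[...,0]-c0[0],C[...,1]-c0[1])<.06)
    for lo,hi in((.101,.15),(.112,.15),(.085,.093),(.093,.1)):
        m=near&(C[...,2]>lo)&(C[...,2]<hi);X=C[m]
        print("handle",lo,len(X),X.mean(0).round(4),X[:,2].max().round(4),cv2.minAreaRect(X[:,:2].astype(np.float32)*1000))
    a={"scene":(290,130,430,250),"side":(150,110,260,290)}[n]
    b={"scene":(190,110,260,220),"side":(150,110,260,290)}[n]
    cv2.imwrite(f"pics/{n}crop.png",cv2.resize(img[a[1]:a[3],a[0]:a[2]],None,fx=3,fy=3,interpolation=2))
E
python3 - <<'E'
import cv2,numpy as np
a=cv2.imread("pics/scenecrop.png");b=cv2.imread("pics/sidecrop.png")
c=np.zeros((560,760,3),np.uint8);c[:a.shape[0],:a.shape[1]]=a;c[:540,425:755]=b;cv2.imwrite("pics/crops.png",c)
E
```

```text
scene holes z=.105 [[0.4915, 0.0962], [0.5005, 0.1698]]
mould 4661 ((501.2900695800781, 167.83111572265625), (238.6591796875, 148.49618530273438), 80.51509857177734) 0.1044950063886364
hole [322, 164, 14, 11, 117] [328.6 168.9] [0.4886 0.0948 0.105 ] ((328.6051330566406, 168.9554901123047), (9.821489334106445, 13.14198112487793), 99.84432220458984)
hole [357, 175, 11, 11, 57] [363.1 181.2] [0.5019 0.1772 0.105 ] ((361.0081787109375, 180.45498657226562), (8.957853317260742, 12.220535278320312), 107.16456604003906)
hole [387, 189, 8, 11, 49] [390.8 193.8] [0.5201 0.2412 0.105 ] ((390.5341491699219, 193.77810668945312), (6.131588935852051, 10.431938171386719), 17.84144401550293)
handle 0.101 275 [ 0.5598 -0.1467  0.1258] 0.1419 ((555.6961059570312, -146.21775817871094), (17.14877700805664, 63.57170486450195), 83.44818878173828)
handle 0.112 210 [ 0.559  -0.1473  0.1318] 0.1419 ((555.3028564453125, -149.2411346435547), (12.058746337890625, 63.76570129394531), 85.46414184570312)
handle 0.085 500 [ 0.562  -0.1463  0.0893] 0.0929 ((554.1118774414062, -149.46743774414062), (77.2720947265625,
[... 441 characters left out ...]
((192.1324005126953, 169.23736572265625), (5.946735382080078, 12.302652359008789), 85.7816162109375)
handle 0.101 489 [ 0.5518 -0.1541  0.1228] 0.1401 ((551.8095092773438, -152.6740264892578), (19.026630401611328, 62.46855926513672), 86.74700927734375)
handle 0.112 363 [ 0.5518 -0.1535  0.1285] 0.1401 ((551.9620361328125, -149.99057006835938), (13.651063919067383, 62.46855926513672), 86.74700927734375)
handle 0.085 480 [ 0.5489 -0.167   0.0884] 0.093 ((552.7372436523438, -149.73046875), (78.54112243652344, 75.95404815673828), 82.35870361328125)
handle 0.093 152 [ 0.5515 -0.162   0.0952] 0.0999 ((552.4791870117188, -163.53475952148438), (22.0306453704834, 59.63260269165039), 87.2176284790039)
```

View pics/crops.png

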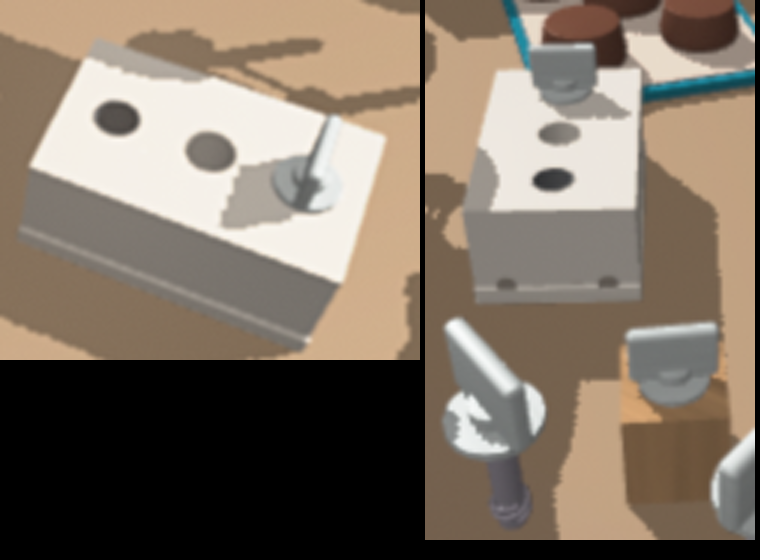

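The crops show the empty socket (dark) at scene (329,169) and side (192,169), the pouring hole beside it, and the plate in the block running roughly along world x. The two views agree to about 1 mm on the mould and the handle. Next I work out the tool axes and a wrist-camera view down the socket.

```bash
cat >> h.py <<'E'
from scipy.spatial.transform import Rotation as Ro
S=np.array([.4887,.0942]);H=np.array([.5538,-.1500])
def tool():
    o=get_obs();return np.array(o["ee_pos"]),Ro.from_euler("xyz",o["eef_rot"]).as_matrix(),o
def go(target):  # mm in tool axes
    p,R,o=tool();return (R.T@(np.array(target)-p)*1000).round(1)
E
python3 - <<'E'
from h import *
p,R,o=tool();print(R.round(3))
i=camera_info("wrist");E=np.array(i["extrinsics"]);print(i["fx"],i["cx"],i["cy"])
print("cam in tool",(R.T@(E[:3,3]-p)).round(4));print((R.T@E[:3,:3]).round(3))
off=E[:2,3]-p[:2]
print("cam over socket:",go([*(S-off),.26]), "tcp",S-off)
E
```

```text
[[-0.     0.3    0.954]
 [-0.001  0.954 -0.3  ]
 [-1.    -0.001 -0.   ]]
297.3186396354542 257.77759575732864 190.68073291423943
cam in tool [-0.1652  0.0004 -0.0681]
[[ 0.    -0.239  0.971]
 [ 1.     0.001 -0.   ]
 [-0.001  0.971  0.239]]
cam over socket: [ -40.8 -313.9  506. ] tcp [0.55351251 0.07323464]
```

```bash
python3 -m handwheel '[[[-20,-160,250],0,-1],[[-20,-160,250],0,-1],[[-20,-160,250],0,-1],[[-20,-160,250],0,-1],[[-20,-160,250],0,-1]]'; python3 -c "
from h import *
print(go([.5535,.073,.22]),go([.5535,.073,.155]))"
```

```text
time_s: 0.6
ee_pos: [0.3258, 0.3315, 0.236]
eef_rot: [-1.699, 1.57, -2.004]
force: [1.0, 0.8, -0.2]
grip_width: 0.0939
[  16.1 -178.3  294.7] [  81.1 -178.2  294.8]
```

```bash
python3 -m handwheel '[[[10,-178,295],0,-1],[[10,-178,295],0,-1],[[10,-178,295],0,-1],[[10,-178,295],0,-1],[[10,-178,295],0,-1]]'; python3 -c "
from h import *
print(go([.5535,.073,.155]))"
```

```text
time_s: 1.1
ee_pos: [0.4911, 0.1437, 0.2287]
eef_rot: [-1.84, 1.57, -2.145]
force: [0.5, 1.0, -0.0]
grip_width: 0.0942
[ 73.8 -48.6  80.8]
```

```bash
python3 -m handwheel '[[[20,-49,81],0,-1],[[40,-49,81],0,-1],[[74,-49,81],0,-1],[[74,-49,81],0,-1],[[74,-49,81],0,-1]]'
python3 - <<'E'
from h import *
p,R,o=tool();i=camera_info("wrist");E=np.array(i["extrinsics"]);pic,d=camera("wrist")
np.savez("w1.npz",E=E,d=d,pic=pic);print(p,R.round(3).tolist())
def proj(P):
    c=E[:3,:3].T@(np.array(P)-E[:3,3]);r=np.hypot(*c[:2]);th=np.arctan2(r,c[2]);k=i["fx"]*th/max(r,1e-9);return np.array([i["cx"]+c[0]*k,i["cy"]+c[1]*k])
a=proj([*S,.105]);b=proj([*S,.043]);print("mouth",a,"floor",b)
u,v=a.astype(int);c=pic[max(v-60,0):v+60,max(u-60,0):u+60]
print(d[v-30:v+31:6,u-30:u+31:6].round(3))
g=np.clip(c.astype(float)*1.0,0,255).astype(np.uint8)
br=np.clip((c/255.)**.45*255,0,255).astype(np.uint8)
cv2.imwrite("pics/w1.png",np.hstack([cv2.resize(x,(390,390),interpolation=2) for x in(g,br)]))
E
```

```text
time_s: 1.6
ee_pos: [0.5533, 0.073, 0.1553]
eef_rot: [-2.277, 1.569, -2.581]
force: [1.1, -0.4, 1.4]
grip_width: 0.0941
[0.55331727 0.0729878  0.15529647] [[-0.002, 0.3, 0.954], [-0.001, 0.954, -0.3], [-1.0, -0.001, -0.001]]
mouth [258.65289871 119.06567226] floor [258.57395464 119.09328078]
[[0.203 0.204 0.203 0.204 0.203 0.204 0.204 0.205 0.204 0.204 0.203]
 [0.205 0.205 0.206 0.205 0.205 0.204 0.205 0.206 0.205 0.206 0.204]
 [0.206 0.206 0.206 0.206 0.244 0.262 0.26  0.241 0.207 0.207 0.206]
 [0.207 0.208 0.207 0.251 0.267 0.267 0.266 0.267 0.252 0.208 0.207]
 [0.209 0.    0.    0.267 0.269 0.268 0.288 0.289 0.269 0.232 0.208]
 [0.21  0.209 0.24  0.27  0.269 0.29  0.29  0.291 0.274 0.24  0.209]
 [0.21  0.21  0.229 0.27  0.272 0.29  0.29  0.291 0.278 0.235 0.21 ]
 [0.211 0.212 0.212 0.272 0.272 0.276 0.289 0.272 0.268 0.215 0.212]
 [0.213 0.213 0.213 0.231 0.267 0.272 0.274 0.263 0.224 0.213 0.212]
 [0.214 0.213 0.212 0.214 0.212 0.222 0.225 0.213 0.213 0.214 0.214]
 [0.214 0.216 0.214 0.214 0.214 0.214 0.216 0.214 0.213 0.213 0.215]]
```

View pics/w1.png

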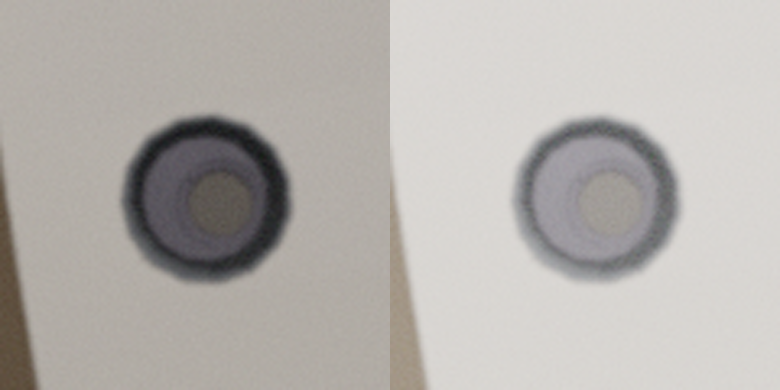

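The wrist view shows the socket mouth, with the flange inside it and the insert's hole clearly off-centre towards image right. I'll measure the centres.

Run:
```python
from h import *
z=np.load("w1.npz");E,d,pic=z["E"],z["d"],z["pic"];i=camera_info("wrist")
v,u=np.indices(d.shape).astype(float);dx,dy=u-i["cx"],v-i["cy"];r=np.hypot(dx,dy);th=r/i["fx"]
D=np.stack([dx/r*np.sin(th),dy/r*np.sin(th),np.cos(th)],-1)@E[:3,:3].T   # world rays
def on(h): t=(h-E[2,3])/D[...,2];return E[:2,3]+D[...,:2]*t[...,None]
C=E[:3,3]+D*(d/np.cos(th))[...,None]
near=np.hypot(*(on(.105)-S).transpose(2,0,1))<.03
pl=near&(d>0)
def circ(m,h,name):
    m=cv2.morphologyEx(m.astype(np.uint8),cv2.MORPH_OPEN,np.ones((2,2)));c=max(cv2.findContours(m,0,1)[0],key=cv2.contourArea)
    pts=on(h)[c[:,0,1],c[:,0,0]];A=np.c_[2*pts,np.ones(len(pts))];s=np.linalg.lstsq(A,(pts**2).sum(1),rcond=None)[0]
    print(name,s[:2].round(4),"dia",round(2e3*np.sqrt(s[2]+s[:2]@s[:2]),1));return s[:2]
g=pic.mean(2)
zz=C[...,2];print("z levels",np.histogram(zz[pl],np.arange(0,.12,.006)))
mm=circ(near&(g<140)|(near&(zz<.095)&(d>0)),.105,"mouth")
f=near&(zz<.0485)&(d>0);circ(f,.043,"floor disc (from depth)")
hh=near&(zz<.036)&(d>0);circ(hh,.043,"hole depth, lip plane")
b=near&(zz<.06)&(pic[...,2]>pic[...,0].astype(int)+1);circ(b,.043,"brown @lip");circ(b,.022,"brown @bottom")
print(np.median(zz[b]))
uu,vv=259,119;c=pic[vv-28:vv+28,uu-28:uu+28];c=np.clip((c.astype(float)-20)*2.2,0,255).astype(np.uint8)
cv2.imwrite("pics/w1b.png",cv2.resize(c,(560,560),interpolation=2))
```

```text
z levels (array([   0,    0,    0,  298,   12,   25,  237,  568,   53,   57,   67,
         58,   72,   80,   79,   91,   89, 3553,    0]), array([0.   , 0.006, 0.012, 0.018, 0.024, 0.03 , 0.036, 0.042, 0.048,
       0.054, 0.06 , 0.066, 0.072, 0.078, 0.084, 0.09 , 0.096, 0.102,
       0.108, 0.114]))
mouth [0.4907 0.0962] dia 37.2
floor disc (from depth) [0.491  0.0965] dia 34.7
hole depth, lip plane [0.4938 0.1003] dia 18.0
brown @lip [0.4936 0.1005] dia 18.0
brown @bottom [0.494 0.101] dia 19.3
0.02209539646790004
```

View pics/w1b.png

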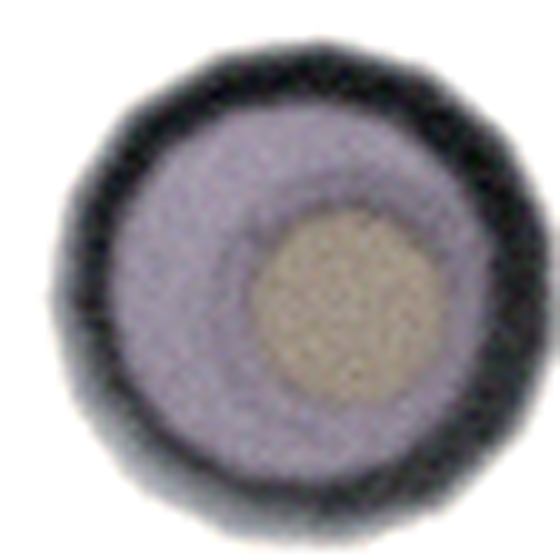

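The insert hole reads (+2.9, +4.0) mm from the socket axis, 4.9 mm off, which fits the stated 4 to 5.5 mm. The wrist camera puts everything about 2 mm away from the fixed cameras. I'll look at the block from above in the grasp orientation to split that error.

Run:
```python
from h import *
for n in("scene","side"):
    d=np.load(f"{n}0.npy");C=cloud(n,d);m=(d>0)&(C[...,2]>.075)&(C[...,2]<.3)&(C[...,0]>.3)&(C[...,0]<.75)&(C[...,1]<.02)&(C[...,1]>-.4)
    k,l,s,c=cv2.connectedComponentsWithStats(m.astype(np.uint8))
    for j in range(1,k):
        if s[j,4]>40:X=C[l==j];print(n,s[j,4],X.min(0).round(3),X.max(0).round(3))
print(get_obs()["qpos"],go([.622,-.155,.2]))
```

```text
scene 882 [ 0.407 -0.214  0.076] [ 0.464 -0.138  0.17 ]
scene 687 [ 0.557 -0.306  0.075] [ 0.627 -0.238  0.171]
scene 1022 [ 0.512 -0.193  0.075] [ 0.597 -0.107  0.142]
side 1045 [ 0.395 -0.217  0.075] [ 0.461 -0.142  0.17 ]
side 1252 [ 0.51  -0.192  0.075] [ 0.595 -0.106  0.14 ]
side 1255 [ 0.555 -0.305  0.102] [ 0.625 -0.243  0.169]
[ 6.64956550e-02  3.76844954e-01  1.57043097e+00 -9.70717024e-04
  1.19364991e+00 -1.20008241e+00] [ -43.3 -197.5  133.5]
```

```bash
python3 -m handwheel '[[[-45,0,0],0,-1],[[-45,-50,34],-0.1,-1],[[-45,-90,62],-0.235,-1],[[-45,-130,90],-0.235,-1],[[-45,-170,118],-0.235,-1]]'; python3 -c "
from h import *
print(go([.622,-.155,.2]))"
```

```text
time_s: 2.15
ee_pos: [0.6141, -0.1183, 0.2047]
eef_rot: [-0.312, 1.566, -0.379]
force: [0.3, 1.3, 1.1]
grip_width: 0.0939
[  4.8 -36.1  10.3]
```

```bash
python3 -m handwheel '[[[5,-36,10],0,-1],[[5,-36,10],0,-1],[[5,-36,10],0,-1],[[5,-36,10],0,-1],[[5,-36,10],0,-1]]'
cat >> h.py <<'E'
class W:
    def __init__(s):
        s.p,s.R,o=tool();i=camera_info("wrist");s.i=i;s.E=E=np.array(i["extrinsics"]);s.pic,s.d=camera("wrist")
        v,u=np.indices(s.d.shape).astype(float);dx,dy=u-i["cx"],v-i["cy"];r=np.hypot(dx,dy)+1e-9;th=r/i["fx"]
        s.D=np.stack([dx/r*np.sin(th),dy/r*np.sin(th),np.cos(th)],-1)@E[:3,:3].T
        s.C=E[:3,3]+s.D*(s.d/np.cos(th))[...,None]
E
python3 - <<'E'
from h import *
w=W();C=w.C;print(w.p,"tool y ang",np.degrees(np.arctan2(w.R[1,1],w.R[0,1])))
near=(w.d>0)&(np.hypot(C[...,0]-H[0],C[...,1]-H[1])<.065)
for lo,hi in((.13,.15),(.083,.15)):
    m=near&(C[...,2]>lo)&(C[...,2]<hi);X=C[m];print(lo,len(X),np.median(X[:,2]).round(4),cv2.minAreaRect((X[:,:2]*1000).astype(np.float32)))
cv2.imwrite("pics/w2.png",w.pic[40:300,100:420])
E
```

```text
time_s: 2.65
ee_pos: [0.6219, -0.1534, 0.2009]
eef_rot: [-0.28, 1.565, -0.345]
force: [0.4, -1.3, -0.5]
grip_width: 0.0937
[ 0.62186872 -0.15336378  0.20085447] tool y ang 86.28644147117063
0.13 1260 0.1394 ((554.0776977539062, -148.07191467285156), (12.286762237548828, 62.900123596191406), 86.21187591552734)
0.083 6635 0.0908 ((554.193359375, -147.72552490234375), (76.72200012207031, 76.55475616455078), 82.81698608398438)
```

View pics/w2.png

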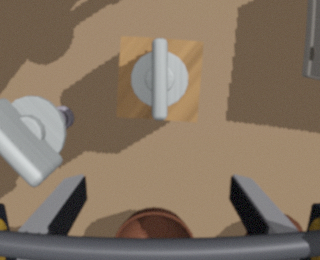

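Looking down: the plate is at (160,78) in the crop, and its direction matches the jaws. Wrist position (0.5541, -0.1480), fixed cameras' mean about (0.5536, -0.1496). I'll move over it, go down and grip.

```bash
python3 -c "
from h import *
print(go([.5535,-.1495,.2]),go([.5535,-.1495,.117]))"
```

```text
[  0.2  -0.4 -68.5] [ 83.2  -0.2 -68.9]
```

```bash
python3 -m handwheel '[[[0,0,-45],0,-1],[[0,0,-68.5],0,-1],[[25,0,-68.5],0,-1],[[50,0,-68.5],0,-1],[[65,0,-69],0,-1]]' 15; python3 -c "
from h import *
print(go([.5535,-.1495,.117]))
print(tool()[1].round(4))"
```

```text
time_s: 3.2
ee_pos: [0.5528, -0.1483, 0.1341]
eef_rot: [-0.286, 1.566, -0.35]
force: [0.6, -0.1, -0.4]
grip_width: 0.0941
[17.1 -1.1  0.7]
[[ 0.0043  0.064   0.9979]
 [-0.0016  0.9979 -0.064 ]
 [-1.     -0.0013  0.0044]]
```

```bash
python3 -m handwheel '[[[17,-1,1],0,-1],[[17,-1,1],0,-1],[[17,-1,1],0,0.5],[[17,-1,1],0,1],[[17,-1,1],0,1]]' 15; python3 -m handwheel '[[[0,0,0],0,1],[[0,0,0],0,1],[[0,0,0],0,1],[[0,0,0],0,1],[[0,0,0],0,1]]' 15;python3 -c "
from h import *
print(go([.5535,-.1495,.117]));o=get_obs();print(o['moment'],o['force'])"
```

```text
time_s: 3.7
ee_pos: [0.5542, -0.1494, 0.1181]
eef_rot: [-0.282, 1.565, -0.346]
force: [0.2, -0.6, -0.5]
grip_width: 0.073
time_s: 4.2
ee_pos: [0.5542, -0.1494, 0.1181]
eef_rot: [-0.277, 1.565, -0.341]
force: [0.1, 0.3, -0.0]
grip_width: 0.0332
[ 1.1 -0.2 -0.7]
[0.00622207 0.03120505 0.02797562] [ 0.0573213   0.31141642 -0.02250055]
```

```bash
for k in 1; do python3 -m handwheel '[[[0,0,0],0,1],[[0,0,0],0,1],[[0,0,0],0,1],[[0,0,0],0,1],[[0,0,0],0,1]]' 30;done;python3 -c "
from h import *
o=get_obs();print(o['moment'],o['force'],o['qpos'])"
```

```text
time_s: 4.7
ee_pos: [0.5542, -0.1493, 0.1181]
eef_rot: [-0.253, 1.565, -0.317]
force: [0.3, 1.9, 0.8]
grip_width: 0.0117
[ 0.30458011 -0.00558873  0.04140984] [0.25958515 1.90954491 0.76588596] [-3.26972093e-01  4.49489235e-01  1.56368295e+00  6.60260310e-05
  1.12241315e+00 -1.83387768e+00]
```

```bash
python3 -m handwheel '[[[-4,0,0],0,1],[[-20,0,0],0,1],[[-50,0,0],0,1],[[-85,0,0],0,1],[[-120,0,0],0,1]]' 45; python3 -m handwheel '[[[-20,0,0],0,1],[[-20,0,0],0,1],[[-20,0,0],0,1],[[-20,0,0],0,1],[[-20,0,0],0,1]]' 45
python3 - <<'E'
from h import *
p,R,o=tool();print(o["force"],o["moment"],R.round(4).tolist())
for n in("scene","side"):
    pic,d=camera(n);C=cloud(n,d)
    m=(d>0)&(np.hypot(C[...,0]-p[0],C[...,1]-p[1])<.06)&(C[...,2]>.12)&(C[...,2]<.36)
    for z in np.arange(.14,.225,.01):
        k=m&(abs(C[...,2]-z)<.005)&(np.hypot(C[...,0]-p[0],C[...,1]-p[1])<.02);X=C[k]
        if len(X)>4:print(n,round(z,3),len(X),(X.mean(0)[:2]-p[:2]).round(4))
    u=np.argwhere(m);a=u.min(0);b=u.max(0);cv2.imwrite(f"pics/l{n}.png",pic)
    print(a,b)
E
```

```text
time_s: 5.2
ee_pos: [0.5532, -0.149, 0.2393]
eef_rot: [-0.291, 1.566, -0.355]
force: [0.0, -0.3, -1.6]
grip_width: 0.012
time_s: 5.7
ee_pos: [0.5527, -0.1489, 0.2578]
eef_rot: [-0.317, 1.568, -0.381]
force: [-0.7, -0.3, -2.6]
grip_width: 0.0118
[-0.68441195 -0.28583183 -2.62772556] [-0.00191088  0.07429958 -0.00120589] [[0.0027, 0.0639, 0.998], [-0.0011, 0.998, -0.0639], [-1.0, -0.0009, 0.0027]]
scene 0.15 8 [ 0.0053 -0.0001]
scene 0.16 26 [0.0057 0.0018]
scene 0.17 36 [0.0049 0.0005]
scene 0.18 26 [0.0043 0.0016]
scene 0.19 22 [0.0056 0.0004]
scene 0.2 26 [0.005  0.0004]
scene 0.21 13 [ 0.0066 -0.0002]
[ 72 179] [156 239]
side 0.15 17 [-0.0016 -0.0077]
side 0.16 37 [-0.0035 -0.008 ]
side 0.17 45 [-0.0027 -0.0076]
side 0.18 36 [-0.0027 -0.007 ]
side 0.19 32 [-0.0026 -0.0075]
side 0.2 36 [-0.0024 -0.0069]
side 0.21 30 [-0.0024 -0.008 ]
[110 209] [219 248]
```

The handle is held upright (2.6 N weight, shank vertical in both views). Comparing the shank with the TCP shows the fixed cameras read about 1.5 mm low in y. The corrected socket is about (0.4897, 0.0960), so the insert is about (0.4926, 0.1000). I'll carry it over, winding the wrist back so there is clockwise range left.

```bash
python3 -c "
from h import *
print(go([.4926,.1000,.2578]))"
python3 -m handwheel '[[[0,35,-10],-0.12,1],[[0,80,-24],-0.26,1],[[0,130,-40],-0.4,1],[[0,175,-54],-0.54,1],[[0,215,-66],-0.66,1]]'; python3 -c "
from h import *
print(go([.4926,.1000,.2578]));o=tool()[2];print(o['qpos'])"
```

```text
[ 1.000e-01  2.446e+02 -7.610e+01]
time_s: 6.3
ee_pos: [0.4998, 0.0719, 0.2577]
eef_rot: [-0.955, 1.567, -0.353]
force: [1.6, -0.1, -2.3]
grip_width: 0.012
[-0.1 27.2 10. ]
[ 7.11154670e-02  1.68480593e-01  1.59308612e+00 -1.50664378e-03
  1.37675251e+00 -2.10160908e+00]
```

```bash
python3 -m handwheel '[[[0,14,5],-0.13,1],[[0,27,10],-0.26,1],[[0,27,10],-0.38,1],[[0,27,10],-0.48,1],[[0,27,10],-0.48,1]]';  python3 -c "
from h import *
print(go([.4926,.1000,.2578]));p,R,o=tool();print(o['qpos'][5],R.round(4).tolist(),o['force'])"
```

```text
time_s: 6.8
ee_pos: [0.4926, 0.0999, 0.2574]
eef_rot: [-1.491, 1.568, -0.407]
force: [-0.4, -0.1, -2.5]
grip_width: 0.012
[-0.4  0.   0.1]
-2.5263570076654647 [[0.0029, -0.8838, 0.4678], [-0.0013, 0.4678, 0.8838], [-1.0, -0.0032, 0.0003]] [-0.37662001 -0.11391248 -2.46599532]
```

```bash
python3 -m handwheel '[[[20,0,0],0.06,1],[[40,0,0],0.06,1],[[48,0,0],0.06,1],[[56,0,0],0.06,1],[[64,0,0],0.06,1]]';  python3 -c "
from h import *
print(go([.4926,.1000,.158]));p,R,o=tool();print(o['qpos'][5],o['force'],o['moment'])"
```

```text
time_s: 7.3
ee_pos: [0.4931, 0.0998, 0.1934]
eef_rot: [-1.327, 1.567, -0.304]
force: [0.1, 0.1, -2.2]
grip_width: 0.012
[35.4  0.6 -0.2]
-2.4654419955833298 [ 0.08562899  0.09261374 -2.18520385] [0.08559314 0.02948186 0.0128038 ]
```

```bash
python3 -m handwheel '[[[8,0.3,0],0,1],[[16,0.6,0],0,1],[[24,0.6,0],0,1],[[30,0.6,0],0,1],[[35,0.6,0],0,1]]';  python3 -m handwheel '[[[0,0,0],0,1],[[0,0,0],0,1],[[0,0,0],0,1],[[0,0,0],0,1],[[0,0,0],0,1]]'; python3 -c "
from h import *
p,R,o=tool();print(p,o['qpos'][5],o['force'],o['moment'],(R.T@np.array(o['force'])).round(1))"
```

```text
time_s: 7.8
ee_pos: [0.4927, 0.1001, 0.1579]
eef_rot: [-1.33, 1.567, -0.307]
force: [-0.9, -0.3, -2.6]
grip_width: 0.0119
time_s: 8.3
ee_pos: [0.4928, 0.1001, 0.1581]
eef_rot: [-1.305, 1.567, -0.282]
force: [-0.5, 1.1, -2.3]
grip_width: 0.012
[0.49275883 0.10013087 0.15808855] -2.4646645180361695 [-0.512832    1.09341837 -2.33464364] [0.11766751 0.03340651 0.03065278] [2.3 1.  0.7]
```

No wall contact. Stepping down gently onto the insert.

```bash
python3 -m handwheel '[[[1,0,0],0,1],[[2,0,0],0,1],[[3,0,0],0,1],[[4,0,0],0,1],[[4,0,0],0,1]]'; python3 -m handwheel '[[[1,0,0],0,1],[[2,0,0],0,1],[[2,0,0],0,1],[[2,0,0],0,1],[[2,0,0],0,1]]';python3 -c "
from h import *
p,R,o=tool();print(p,o['force'],o['moment'])"
```

```text
time_s: 8.8
ee_pos: [0.4927, 0.1001, 0.1539]
eef_rot: [-1.342, 1.567, -0.319]
force: [0.5, -0.6, -2.4]
grip_width: 0.0118
time_s: 9.3
ee_pos: [0.4927, 0.1001, 0.1519]
eef_rot: [-1.339, 1.567, -0.316]
force: [-0.1, -1.1, -2.2]
grip_width: 0.0119
[0.49271505 0.10009245 0.1519259 ] [-0.07700963 -1.09412366 -2.18144975] [ 0.1017734   0.0543146  -0.00367993]
```

```bash
python3 -m handwheel '[[[0.5,0,0],0,1],[[1,0,0],0,1],[[1.5,0,0],0,1],[[2,0,0],0,1],[[2,0,0],0,1]]';python3 -c "
from h import *
p,R,o=tool();print(p,o['force'],o['moment'])"
```

```text
time_s: 9.8
ee_pos: [0.4927, 0.1001, 0.1499]
eef_rot: [-1.353, 1.567, -0.33]
force: [-0.7, 0.1, -3.1]
grip_width: 0.012
[0.49270884 0.10008387 0.14985559] [-0.69033601  0.07250888 -3.07563165] [0.10678064 0.07205638 0.01885432]
```

```bash
python3 -m handwheel '[[[0.5,0,0],0,1],[[1,0,0],0,1],[[1.5,0,0],0,1],[[1.5,0,0],0,1],[[1.5,0,0],0,1]]';python3 -c "
from h import *
p,R,o=tool();print(p,o['force'],o['moment'])"
```

```text
time_s: 10.3
ee_pos: [0.4927, 0.1001, 0.1484]
eef_rot: [-1.352, 1.567, -0.329]
force: [-1.3, 0.4, -1.7]
grip_width: 0.0114
[0.49270007 0.10010214 0.14835352] [-1.3389855   0.38450634 -1.73537594] [0.10227952 0.04505152 0.00165912]
```

The nose is in the insert, about 2.5 mm below the flange with no contact force. Continuing down until the threads meet.

```bash
python3 -m handwheel '[[[0.6,0,0],0,1],[[1.2,0,0],0,1],[[1.8,0,0],0,1],[[2.4,0,0],0,1],[[2.4,0,0],0,1]]';python3 -m handwheel '[[[0.3,0,0],0,1],[[0.6,0,0],0,1],[[0.9,0,0],0,1],[[1.2,0,0],0,1],[[1.2,0,0],0,1]]';python3 -c "
from h import *
p,R,o=tool();print(p,o['force'],o['moment'])"
```

```text
time_s: 10.8
ee_pos: [0.4927, 0.1001, 0.1458]
eef_rot: [-1.364, 1.567, -0.341]
force: [0.1, 0.1, -2.2]
grip_width: 0.0115
time_s: 11.3
ee_pos: [0.4927, 0.1001, 0.1446]
eef_rot: [-1.35, 1.567, -0.327]
force: [-0.1, 0.3, -1.1]
grip_width: 0.0118
[0.49267163 0.10011469 0.14462033] [-0.06942395  0.34211917 -1.11799987] [ 0.18461609  0.08557635 -0.01309703]
```

```bash
python3 -m handwheel '[[[0.2,0,0],0,1],[[0.4,0,0],0,1],[[0.6,0,0],0,1],[[0.8,0,0],0,1],[[0.8,0,0],0,1]]';python3 -c "
from h import *
p,R,o=tool();print(p,o['force'],o['moment'])"
```

```text
time_s: 11.8
ee_pos: [0.4926, 0.1001, 0.1438]
eef_rot: [-1.368, 1.567, -0.346]
force: [-0.3, 0.6, -1.2]
grip_width: 0.012
[0.49263387 0.10011118 0.14377201] [-0.2835773   0.5706947  -1.24853966] [ 0.18046127  0.08181224 -0.00187477]
```

```bash
python3 -m handwheel '[[[0.2,0,0],0,1],[[0.4,0,0],0,1],[[0.6,0,0],0,1],[[0.8,0,0],0,1],[[0.8,0,0],0,1]]';python3 -m handwheel '[[[0.2,0,0],0,1],[[0.4,0,0],0,1],[[0.6,0,0],0,1],[[0.8,0,0],0,1],[[0.8,0,0],0,1]]';python3 -c "
from h import *
p,R,o=tool();print(p,o['force'],o['moment'])"
```

```text
time_s: 12.3
ee_pos: [0.4927, 0.1001, 0.143]
eef_rot: [-1.357, 1.567, -0.334]
force: [-0.7, 0.3, -1.7]
grip_width: 0.0115
time_s: 12.8
ee_pos: [0.4927, 0.1001, 0.1422]
eef_rot: [-1.342, 1.567, -0.319]
force: [0.7, 1.1, -1.8]
grip_width: 0.012
[0.4926746  0.10012039 0.14216069] [ 0.68562323  1.13188451 -1.79746975] [0.26406323 0.03996655 0.08869287]
```

```bash
python3 -m handwheel '[[[0.2,0,0],0,1],[[0.4,0,0],0,1],[[0.6,0,0],0,1],[[0.8,0,0],0,1],[[0.8,0,0],0,1]]';python3 -m handwheel '[[[0.2,0,0],0,1],[[0.4,0,0],0,1],[[0.6,0,0],0,1],[[0.8,0,0],0,1],[[0.8,0,0],0,1]]';python3 -c "
from h import *
p,R,o=tool();print(p,o['force'],o['moment'])"
```

```text
time_s: 13.3
ee_pos: [0.4926, 0.1001, 0.1413]
eef_rot: [-1.338, 1.567, -0.315]
force: [-0.3, 0.4, -1.9]
grip_width: 0.0118
time_s: 13.8
ee_pos: [0.4926, 0.1002, 0.1405]
eef_rot: [-1.329, 1.567, -0.306]
force: [-0.8, 1.5, -2.1]
grip_width: 0.0118
[0.49263368 0.10018055 0.14048189] [-0.7559214   1.4524778  -2.14963042] [0.39966222 0.12673268 0.0354281 ]
```

```bash
python3 -m handwheel '[[[0,0.1,0.17],0,1],[[0,0.2,0.34],0,1],[[0,0.2,0.34],0,1],[[0,0.2,0.34],0,1],[[0,0.2,0.34],0,1]]';python3 -c "
from h import *
p,R,o=tool();print(p,o['force'],o['moment'])"
python3 -m handwheel '[[[0.2,0,0],0,1],[[0.4,0,0],0,1],[[0.6,0,0],0,1],[[0.8,0,0],0,1],[[0.8,0,0],0,1]]';python3 -c "
from h import *
p,R,o=tool();print(p,o['force'],o['moment'])"
```

```text
time_s: 14.3
ee_pos: [0.4926, 0.1005, 0.1404]
eef_rot: [-1.374, 1.567, -0.351]
force: [-0.1, -0.1, -2.7]
grip_width: 0.0115
[0.49261509 0.10049471 0.14044099] [-0.13860743 -0.12824094 -2.69384856] [ 0.14411698  0.0837488  -0.00597465]
time_s: 14.8
ee_pos: [0.4926, 0.1005, 0.1396]
eef_rot: [-1.371, 1.567, -0.348]
force: [0.8, 0.1, -2.8]
grip_width: 0.0116
[0.49261428 0.10051506 0.13961721] [ 0.80152549  0.11000276 -2.75072215] [0.1530153  0.04932206 0.0236632 ]
```

```bash
python3 -m handwheel '[[[0.2,0,0],0,1],[[0.4,0,0],0,1],[[0.6,0,0],0,1],[[0.8,0,0],0,1],[[0.8,0,0],0,1]]';python3 -m handwheel '[[[0.2,0,0],0,1],[[0.4,0,0],0,1],[[0.6,0,0],0,1],[[0.8,0,0],0,1],[[0.8,0,0],0,1]]';python3 -c "
from h import *
p,R,o=tool();print(p,o['force'],o['moment'])"
```

```text
time_s: 15.3
ee_pos: [0.4927, 0.1005, 0.139]
eef_rot: [-1.344, 1.567, -0.321]
force: [-0.2, 0.4, 1.5]
grip_width: 0.012
time_s: 15.8
ee_pos: [0.4929, 0.1005, 0.1387]
eef_rot: [-1.275, 1.567, -0.252]
force: [-2.3, -0.3, 7.3]
grip_width: 0.0114
[0.49292112 0.10052459 0.13872045] [-2.28197281 -0.3232549   7.26654767] [-0.07657744  0.6555846  -0.02912841]
```

Thread contact at TCP z ≈ 0.139, about 6 mm short of home, so about 0.45 turn. I'll ease off slightly and start turning clockwise at 2.23 mm per rad.

```bash
python3 -m handwheel '[[[-0.2,0.2,-0.1],0,1],[[-0.1,0.2,-0.1],0.08,1],[[0.05,0.2,-0.1],0.16,1],[[0.25,0.2,-0.1],0.24,1],[[0.4,0.2,-0.1],0.3,1]]';python3 -c "
from h import *
p,R,o=tool();print(p,R[:,0].round(4),o['qpos'][5],o['force'],o['moment'])"
```

```text
time_s: 16.3
ee_pos: [0.4928, 0.1007, 0.1382]
eef_rot: [-0.898, 1.566, -0.178]
force: [-0.3, 1.1, -0.4]
grip_width: 0.0118
[0.49277623 0.10068701 0.13820114] [ 4.4e-03 -8.0e-04 -1.0e+00] -2.1605265623208716 [-0.29335119  1.12305268 -0.35609926] [ 0.23877355 -0.07735437  0.03181867]
```

```bash
python3 -m handwheel '[[[0.2,0,0],0.1,1],[[0.45,0,0],0.2,1],[[0.67,0,0],0.3,1],[[0.9,0,0],0.4,1],[[1.1,0,0],0.5,1]]';python3 -c "
from h import *
p,R,o=tool();print(p,R.round(4).tolist(),o['qpos'][5],o['force'],o['moment'])"
```

```text
time_s: 16.8
ee_pos: [0.4928, 0.1006, 0.137]
eef_rot: [-0.433, 1.566, -0.218]
force: [-1.2, -0.6, 1.5]
grip_width: 0.0116
[0.49277264 0.10059569 0.13700712] [[0.0044, -0.214, 0.9768], [-0.001, 0.9768, 0.214], [-1.0, -0.0019, 0.0041]] -1.6564166658423038 [-1.2009663  -0.60904407  1.5267399 ] [-0.18277771  0.18674168  0.00151719]
```

```bash
python3 -m handwheel '[[[0.2,0,0],0.1,1],[[0.4,0,0],0.2,1],[[0.62,0,0],0.3,1],[[0.84,0,0],0.4,1],[[1.06,0,0],0.5,1]]';python3 -c "
from h import *
p,R,o=tool();print(p,R.round(4).tolist(),o['qpos'][5],o['force'],o['moment'])"
```

```text
time_s: 17.3
ee_pos: [0.4927, 0.1004, 0.1359]
eef_rot: [-0.032, 1.566, -0.32]
force: [-1.1, -1.3, 2.5]
grip_width: 0.0119
[0.49273073 0.10038534 0.13591508] [[0.0042, 0.2844, 0.9587], [-0.0014, 0.9587, -0.2844], [-1.0, -0.0001, 0.0044]] -1.1523751153110207 [-1.06046052 -1.26832173  2.49370406] [-0.41982716  0.43948486  0.00669635]
```

```bash
python3 -m handwheel '[[[0.15,-0.1,-0.05],0.1,1],[[0.35,-0.2,-0.1],0.2,1],[[0.57,-0.2,-0.1],0.3,1],[[0.8,-0.2,-0.1],0.4,1],[[1.0,-0.2,-0.1],0.5,1]]';python3 -c "
from h import *
p,R,o=tool();print(p,R[:,0].round(4),o['qpos'][5],o['force'],o['moment'])"
```

```text
time_s: 17.8
ee_pos: [0.4924, 0.1001, 0.1349]
eef_rot: [0.365, 1.567, -0.428]
force: [-0.5, -1.8, 2.7]
grip_width: 0.0119
[0.49244383 0.10006823 0.13486664] [ 0.0038 -0.0017 -1.    ] -0.6485395419575778 [-0.54689569 -1.78459454  2.71356264] [-0.32020592  0.52034869  0.01916348]
```

```bash
python3 -m handwheel '[[[0.2,-0.1,0],0.1,1],[[0.4,-0.2,0.05],0.2,1],[[0.6,-0.2,0.05],0.3,1],[[0.8,-0.2,0.05],0.4,1],[[0.8,-0.2,0.05],0.4,1]]';python3 -c "
from h import *
p,R,o=tool();print(p,R.round(4).tolist(),o['qpos'][5],o['force'],o['moment'])"
```

```text
time_s: 18.3
ee_pos: [0.4922, 0.0998, 0.134]
eef_rot: [0.678, 1.567, -0.516]
force: [-1.5, -0.8, 1.3]
grip_width: 0.0119
[0.49220761 0.0997876  0.13398221] [[0.0034, 0.9299, 0.3679], [-0.0019, 0.3679, -0.9299], [-1.0, 0.0025, 0.0031]] -0.24725951742048743 [-1.48852173 -0.77047574  1.31158935] [-0.32003685  0.41042442 -0.00310076]
```

```bash
python3 -m handwheel '[[[0.2,0,0],0.08,1],[[0.35,-0.1,0],0.16,1],[[0.5,-0.1,0],0.24,1],[[0.65,-0.1,0],0.3,1],[[0.65,-0.1,0],0.3,1]]';python3 -c "
from h import *
p,R,o=tool();print(p,R.round(4).tolist(),o['qpos'][5],o['force'],o['moment'])"
```

```text
time_s: 18.8
ee_pos: [0.492, 0.0998, 0.1333]
eef_rot: [0.935, 1.567, -0.557]
force: [-1.4, 0.4, 2.9]
grip_width: 0.012
[0.49200572 0.09977767 0.13332259] [[0.0031, 0.9969, 0.0785], [-0.0019, 0.0785, -0.9969], [-1.0, 0.003, 0.0022]] 0.05087607872637976 [-1.43597574  0.43278467  2.89756868] [-0.20336206  0.66883693 -0.0089403 ]
```

```bash
python3 -m handwheel '[[[0.1,-0.15,0],0.05,1],[[0.2,-0.15,0],0.1,1],[[0.3,-0.15,0],0.15,1],[[0.4,-0.15,0],0.2,1],[[0.4,-0.15,0],0.2,1]]';python3 -c "
from h import *
p,R,o=tool();print(p,o['qpos'][5],o['force'],o['moment'])"
```

```text
time_s: 19.3
ee_pos: [0.4921, 0.0996, 0.1331]
eef_rot: [1.167, 1.567, -0.523]
force: [-1.1, -0.8, 4.3]
grip_width: 0.0117
[0.49207654 0.09962107 0.13311944] 0.2482105915053425 [-1.08396977 -0.83911761  4.300823  ] [-0.42983044  0.39761623  0.02007538]
```

```bash
python3 -m handwheel '[[[0.1,0,0],0.05,1],[[0.15,0,0],0.1,1],[[0.2,0,0],0.15,1],[[0.25,0,0],0.2,1],[[0.25,0,0],0.2,1]]';python3 - <<'E'
from h import *
p,R,o=tool();print(p,o['qpos'][5],o['force'],o['moment'])
out=[]
for n,c in(("scene",(300,130)),("side",(140,90))):
    pic,d=camera(n);out.append(cv2.resize(pic[c[1]:c[1]+120,c[0]:c[0]+120],(390,390),interpolation=2))
cv2.imwrite("pics/seat1.png",np.hstack(out))
E
```

```text
time_s: 19.8
ee_pos: [0.4921, 0.0994, 0.1331]
eef_rot: [1.254, 1.566, -0.632]
force: [-1.7, -2.3, 5.8]
grip_width: 0.0118
[0.49208756 0.0993749  0.13306132] 0.4455203625234962 [-1.74466754 -2.28224235  5.84226624] [-0.77646147  0.9340606   0.01767698]
```

View pics/seat1.png

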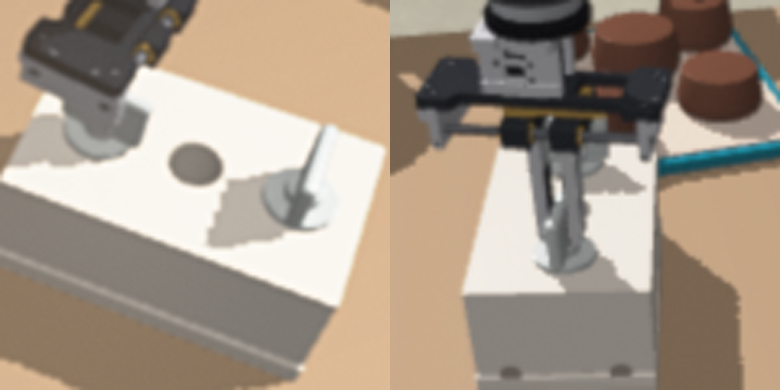

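Both views show the collar at the plaster (scene crop (97,135), side crop (565,255)), and descent has stopped at z = 0.1331. I'll turn further without pressing down to confirm it is seated.

```bash
python3 -m handwheel '[[[0,-0.1,0.3],0,1],[[0,-0.1,0.3],0.06,1],[[0,-0.1,0.3],0.12,1],[[0,-0.1,0.3],0.18,1],[[0,-0.1,0.3],0.18,1]]';python3 -c "
from h import *
p,R,o=tool();print(p,R.round(4).tolist(),o['qpos'][5],o['force'],o['moment'])"
```

```text
time_s: 20.4
ee_pos: [0.4916, 0.0991, 0.133]
eef_rot: [1.251, 1.567, -0.813]
force: [-3.5, -0.6, 4.9]
grip_width: 0.0119
[0.49156087 0.0990876  0.13303076] [[0.0027, 0.8809, -0.4733], [-0.0028, -0.4733, -0.8809], [-1.0, 0.0037, 0.0012]] 0.6220681393053374 [-3.54213405 -0.60427223  4.94585427] [-0.36979736  1.35827773  0.06297993]
```

TCP z 0.1330 is the predicted home height: it was 0.1181 at the grasp, and the plaster is 15 mm higher than the block's top. A last small turn to check for snugness.

```bash
python3 -m handwheel '[[[0,0.14,0.26],0,1],[[0,0.14,0.26],0.06,1],[[0,0.14,0.26],0.12,1],[[0,0.14,0.26],0.16,1],[[0,0.14,0.26],0.16,1]]';python3 -c "
from h import *
p,R,o=tool();print(p,R.round(4).tolist(),o['qpos'][5],o['force'],o['moment'])"
```

```text
time_s: 20.9
ee_pos: [0.4913, 0.099, 0.133]
eef_rot: [1.34, 1.567, -0.882]
force: [-3.2, 2.1, 4.6]
grip_width: 0.012
[0.49134424 0.09901927 0.13299976] [[0.0022, 0.7956, -0.6058], [-0.0026, -0.6058, -0.7956], [-1.0, 0.0033, 0.0008]] 0.7794757817226015 [-3.18321254  2.10913139  4.61390077] [0.31368689 1.18730153 0.6434265 ]
```

Torque rose to 0.64 N·m, so it is snug. Let go and back straight up.

```bash
python3 -m handwheel '[[[0,0,0],0,1],[[0,0,0],0,0],[[0,0,0],0,0],[[0,0,0],0,0],[[0,0,0],0,0]]';python3 -m handwheel '[[[0,0,0],0,0],[[0,0,0],0,0],[[0,0,0],0,0],[[0,0,0],0,0],[[0,0,0],0,0]]';python3 -c "
from h import *
p,R,o=tool();print(p,o['force'],o['moment'])"
```

```text
time_s: 21.4
ee_pos: [0.4914, 0.099, 0.133]
eef_rot: [1.378, 1.567, -0.843]
force: [0.3, -0.3, -0.0]
grip_width: 0.0404
time_s: 21.9
ee_pos: [0.4914, 0.099, 0.133]
eef_rot: [1.391, 1.567, -0.83]
force: [0.1, -0.3, 0.2]
grip_width: 0.047
[0.49143486 0.09898767 0.13295161] [ 0.10179025 -0.33122816  0.16910954] [ 0.00651937  0.052012   -0.01843121]
```

```bash
python3 -m handwheel '[[[-15,0,0],0,0],[[-35,0,0],0,0],[[-60,0,0],0,0],[[-90,0,0],0,0],[[-120,0,0],0,0]]';python3 -m handwheel '[[[0,0,35],0,0],[[0,0,66],0,0],[[0,0,66],0,0],[[0,0,66],0,0],[[0,0,66],0,0]]'
python3 - <<'E'
from h import *
w=W();C=w.C;out=[]
near=(w.d>0)&(np.hypot(C[...,0]-.492,C[...,1]-.0995)<.028)
m=near&(C[...,2]>.107)&(C[...,2]<.118);X=C[m];print("collar",len(X),cv2.minAreaRect((X[:,:2]*1000).astype(np.float32)))
A=np.c_[X[:,:2]-[.492,.0995],np.ones(len(X))];s=np.linalg.lstsq(A,X[:,2],rcond=None)[0];print("collar top plane slope,z",s)
m=near&(C[...,2]>.145);print("plate top z",np.median(C[m][:,2]))
m=(w.d>0)&(np.hypot(C[...,0]-.492,C[...,1]-.0995)<.06)&(np.hypot(C[...,0]-.492,C[...,1]-.0995)>.034)&(abs(C[...,2]-.105)<.005);print("plaster z",np.median(C[m][:,2]))
print(w.p,w.d.shape)
for n,c in(("scene",(300,130)),("side",(140,90))):
    pic,d=camera(n);out.append(cv2.resize(pic[c[1]:c[1]+120,c[0]:c[0]+120],(390,390),interpolation=2))
cv2.imwrite("pics/seat2.png",np.hstack(out))
E
```

```text
time_s: 22.4
ee_pos: [0.4909, 0.0993, 0.2541]
eef_rot: [1.328, 1.567, -0.893]
force: [0.3, 0.7, -0.1]
grip_width: 0.047
time_s: 22.9
ee_pos: [0.4513, 0.0472, 0.2541]
eef_rot: [1.349, 1.568, -0.872]
force: [-0.1, 0.4, -0.2]
grip_width: 0.0471
collar 1111 ((493.16259765625, 99.343505859375), (49.15000534057617, 51.89833450317383), 53.30632400512695)
collar top plane slope,z [-5.03629249e-05  1.00805925e-03  1.10958584e-01]
plate top z 0.15437707715832666
plaster z 0.10496595550737875
[0.4513302  0.04718749 0.25409438] (384, 512)
```

View pics/seat2.png

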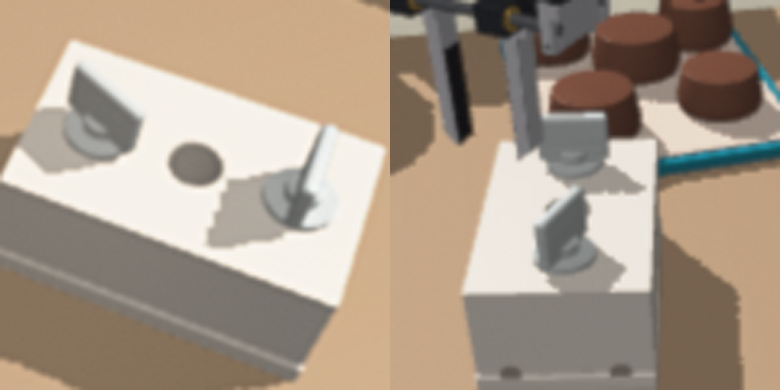

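The handle stands on the plaster like its fixed twin, at scene crop (100,120) and side crop (563,230). Its collar top is 6.0 mm above the plaster and level to within 0.1°. Handing in.

```bash
python3 -c "
from station import *
hand_in()"
```

```text
the job is handed in; nothing more can be done
```

The handle is screwed home in the empty socket, released and handed in, at about 23 s on the robot's clock. I lifted it from the block, found the off-centre insert (about 4.9 mm off) with the wrist camera, and lowered the nose in. The threads met about 6 mm short of home. I then turned it about 185° clockwise, following the thread down and easing sideways loads as they appeared.

**Forces:** readings taken at the end of each move stayed under about 10 N until the collar was down. The final snug torque was 0.64 N·m.

**Last checks:**
- The collar top is 6.0 mm above the plaster, which is the collar's own thickness, and level to within 0.1°.
- The plate top is at 154 mm, against about 155 mm expected.
- The gripper is well clear, with no contact force.
- The pots were not approached, though I did not look at them again at the end.

**Disagreements:**
- The cameras differed by about 2 mm on the socket position. I settled this by comparing the held handle with the tool position, then by feel.
- The handle sat about 1 mm off-centre in the jaws along the plate. This showed up as small sideways forces, about 4 N at most, which I corrected while turning.

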